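# Break loose the seized red stop knob on the fence

### The arm

A 6-joint arm with a two-finger parallel gripper is mounted at the origin on the work surface. World frame = base frame: x ahead of the robot, y to its left, z up, the work surface at z = 0. Lengths are in m, angles in rad, forces in N, time in s.
With the tool pointing down it reaches from about 0.275 to 0.725 m from the base axis. Payload 15.9 kg.
Tool frame: the origin (TCP) lies midway between the tips of the shut fingers; the grasp point (between the pads) lies 19 mm behind it; z points along the fingers, y is the direction in which the jaws open and shut (so a half turn about z gives the same grasp; the last joint's range is limited). The gripper opens to 85 mm and grips with 20 to 120 N. Pads are 22 mm wide; open, the fingers measure 114 mm over their backs; the gripper's body (76 mm by 85 mm) begins 54 mm behind the grasp point. The pads swing forward as they close: fully open they stand 13 mm farther back than shut.
Start: joints at [1.132, 0.213, -0.034, 1.323, 0, 1.571], TCP at [0.212, 0.453, 0.194] pointing down, gripper open.
Joint ranges: [-2.98, 2.98], [-0.74, 1.72], [-1.14, 1.35], [-2.1, 2.04], [-1.57, 1.44], [-3.14, 3.14]. Speed limits (rad/s): [1.89, 1.89, 2.39, 2.57, 3.14, 3.14].

### API

Orientations are given as a 3x3 rotation matrix whose columns are the frame's x, y, z axes.
In Python, from station import bot, grab_frame, calibration, nets gives the robot as it stands. The module is installed in compiled form; this text tells all that it offers.
- The arm moves only by the tool apply_moves, never from a script. Its argument "moves" is a list of rows, each an object with "claw": the finger opening in cm, from 0 to 8.54; "linear": the shift along the tool's x, y, z in cm, a list of three; "twist": the turn, a rotation vector about the tool's x, y, z in rad, a list of three. In form: [{"claw": claw, "linear": [tx, ty, tz], "twist": [rx, ry, rz]}, ...]. A call has 1 to 8 rows; each row shifts and turns the pose as measured when the row begins, along the tool's axes as they then stand; what a row does not reach is not made up. A row lasts 1/12 s, in which the tool goes at most 41.7 mm and 7.16 degrees, less where a joint would pass 70% of its speed; a pose out of reach is approached as far as the arm can. A call with a gripper value outside its range is refused whole. The fingers move at their own pace and stop on an object; "newtons" is the grip in N (left out, the last holds). Time passes only in rows, so rows that do not move let the fingers close. It gives the time, the measured TCP pose, the force and the opening at its end, in the units of the state.
- bot.read_state(): the state, without advancing time (a new reading comes with each control period).
- grab_frame(name): name is "side" or "top" or "wrist"; returns (picture, depth): 480x640x3 uint8, red, green, blue; 480x640 float32, m along the optical axis (not along the pixel's ray), 0 where there is no reading.
- calibration(name): a dict with "fx", "fy", "cx", "cy" (pixels), "D" ([k1, k2, p1, p2, k3] as OpenCV has them; the pictures are not rectified), "cam_to_world" (4x4, takes a point from camera to world coordinates). Camera axes: x right, y up, looking along -z (the intrinsics and any distortion apply to the point x, -y, -z); pixel columns grow to the right and rows downward; lengths in m; the calibration is good to about 2 mm. A picture is of the moment at which its call begins: read the wrist's pose just before it. calibration takes no time and is no camera call; for the wrist camera it gives the pose at the moment of the call.
- bot.close_job(): hands the job in, once; it reports no verdict.
Trained networks look in the newest picture that a camera, given by its name, has taken for a name from the list of things; names that differ only in an ending like _2 or _b are one class to them, and where a whole thing is asked for, a point or a joint stands for the part that bears it (a point fixed in the world has none). Each returns a list of dicts, best first, with "score" (0 to 1); they miss things now and then, are a little off and sometimes report something else, mostly with a low value. They report only what shows in the picture. A call takes as long as a camera call.
- nets.boxes_of(camera, query): "location" ([x, y, z] in m, in world coordinates, good to about 4 mm: the middle of the surface that is visible of it).
The state is a dict: "clock": time; "qpos": joint angles; "qd": joint speeds; "effort": joint torques, N m; "ee_pos": TCP position; "orientation": TCP orientation; "force": force on the tool from outside, world axes, zero at the start; "ft_torque": the same for the moment, N m; "finger_gap": finger opening in m.
Only numpy, scipy, OpenCV 4.12 (cv2) and the standard library are available. Lean on these libraries where they do the work, as an engineer would, in place of code of your own. Each camera call takes 0.05 s, during which the arm holds its last target. There are 200 camera calls.

### The job

Three swivel stops are locked on the stop rail of this bench, and the one with the red wing knob has seized. Break the red knob loose with a short firm twist anticlockwise (seen from above), then keep turning it freely until it is fully open at its end stop, and let go. Leave the yellow and black knobs as they are.

Things in the scene. Friction and masses are not known exactly. Their poses are not given: they have to be found in the camera images.
- red_grip (a point): Grip point of the red wing knob, an upright bar 56 mm long, 16 thick, 40 tall with flat long sides, on a thin stem on a round grey hub (64 mm across) on an aluminium rail (50 by 460 mm). The point is on the vertical turning axis, 80 mm above the bench, 16 below the bar's top, 24 above its lower edge, 32 above the hub's top. x runs along the bar's length, z up; they turn with the knob.
- red_knob (a joint): Turn of the red knob about its vertical axis in rad: 0 locked (start), growing anticlockwise seen from above, end stop at 1.3 (75 degrees). Stiff for about the first 0.17 rad (about 0.4 N m), then suddenly free (0.03 N m); it stays where it is left.
- yellow_knob (a joint): Turn of the yellow wing knob in rad: 0 locked, as it must stay; anticlockwise positive. Same shape and height as the red one, on its own hub on the same rail; the three hubs stand in a row in any order, 120 mm or more apart. Each hub has a steel stop finger reaching 102 mm from its axis, at most 41 mm above the bench.
- black_knob (a joint): Turn of the black wing knob (same shape and height, on its own hub on the same rail) in rad: 0 locked, as it must stay; anticlockwise is positive.

How it is judged:
On the way:
1. the red knob is broken loose: turned anticlockwise by more than 0.4 rad (value of joint red_knob above 0.4 rad), for 0.1 s.
At the end, for the whole second after the job is handed in: The red knob stands still at its open end, turned anticlockwise by more than 1.08 rad (within about 12 degrees of its end stop at 1.3 rad), and the yellow and black knobs are still locked (turned less than 0.17 rad) (value of joint red_knob above 1.08 rad and velocity of joint red_knob below 0.1 rad/s and value of joint each of yellow_knob, black_knob below 0.17 rad); the robot touches nothing.
It fails at once if the yellow or black knob is turned by more than 0.17 rad (value of joint any of yellow_knob, black_knob above 0.17 rad).
It also fails if it takes over 38 s, if anything falls off the work surface, if the arm or the gripper's body presses on something with over 40 N, if the wrist force passes 120 N, or if a joint passes its speed limit or range.

## Working session

There is one attempt and no reset: what is moved stays moved. The work goes in short steps, Python scripts to look and compute and a tool call to move; the robot and the scene stay as the last step left them, time stands still between calls to the robot, and variables do not carry over. Pictures are saved under pics/ and viewed, about 8 in all and at most 12, crops included, and the job is handed in when it is done.

Besides the shell and the picture viewer there is one more tool, called by a JSON object that holds its "op" and its "data". apply_moves: Moves the arm, as the interface text tells. Its arguments: {"type":"object","properties":{"moves":{"type":"array","items":{"type":"object","properties":{"claw":{"type":"number"},"linear":{"type":"array","items":{"type":"number"}},"twist":{"type":"array","items":{"type":"number"}}}}},"newtons":{"type":"number"}},"required":["moves"]}

```bash
mkdir -p pics; cat > h.py <<'E'
import numpy as np, cv2
from station import bot, grab_frame, calibration, nets
def world(c,d,uv):
    K=np.array([[c['fx'],0,c['cx']],[0,c['fy'],c['cy']],[0,0,1]])
    uv=np.array(uv,float)
    n=cv2.undistortPoints(uv.reshape(-1,1,2),K,np.array(c['D'],float)).reshape(-1,2)
    z=d[uv[:,1].astype(int),uv[:,0].astype(int)]
    p=np.c_[n[:,0]*z,-n[:,1]*z,-z]
    T=np.array(c['cam_to_world']); return (p@T[:3,:3].T+T[:3,3])[z>0]
E
python3 - <<'E'
from h import *
s=bot.read_state();print(s['clock'],np.round(s['orientation'],3),s['ee_pos'])
c=calibration('top');p,d=grab_frame('top');cv2.imwrite('pics/top.png',p[:,:,::-1])
for k in ['red_knob','yellow_knob','black_knob']:print(k,nets.boxes_of('top',k)[:2])
i=p.astype(int);m=(i[:,:,0]>120)&(i[:,:,1]<70)&(i[:,:,2]<70)
v,u=np.nonzero(m);w=world(c,d,np.c_[u,v]);print(len(w))
w=w[(w[:,2]>.085)&(w[:,2]<.11)]
if len(w):print(len(w),w.mean(0),cv2.minAreaRect((w[:,:2]*1000).astype(np.float32)))
E
```

```text
0.0 [[-0.905  0.425 -0.001]
 [ 0.425  0.905 -0.001]
 [ 0.    -0.001 -1.   ]] [0.21223543 0.45227256 0.19360427]
red_knob [{'location': [0.5527, -0.1728, 0.0909], 'score': 0.65}]
yellow_knob [{'location': [0.5365, -0.0347, 0.0966], 'score': 0.87}]
black_knob [{'location': [0.5273, 0.1151, 0.0981], 'score': 0.84}, {'location': [0.5385, -0.0345, 0.0943], 'score': 0.26}]
316
202 [ 0.56081764 -0.18095902  0.09636908] ((560.7378540039062, -181.4074249267578), (50.53184509277344, 12.154990196228027), 26.947450637817383)
```

View pics/top.png

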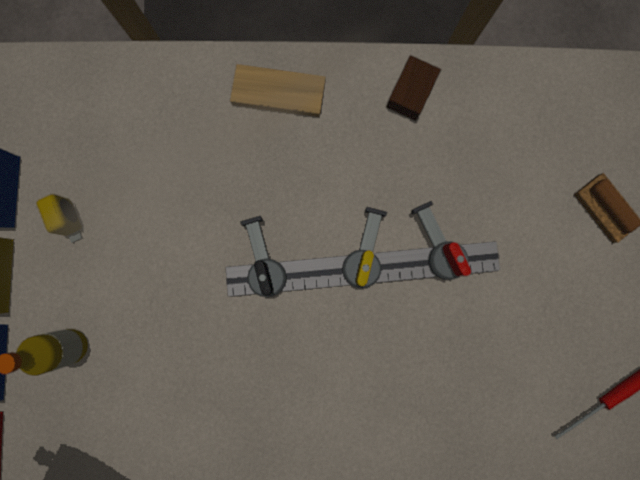

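The top view shows black at (264,277), yellow at (366,268) and red at (458,259). The red bar lies about 27° from world x. I'll fly to a spot above red with the jaws at a yaw of about -63°.

```bash
cat > plan.py <<'E'
import sys,json
from h import *
from scipy.spatial.transform import Rotation as R
def plan(pos,yaw,claw=8.5,lin=3.5,ang=.12,n=8):
    """rows to TCP pos, tool down, jaw axis (tool y) at yaw deg"""
    s=bot.read_state();p=np.array(s['ee_pos']);O=np.array(s['orientation'])
    a=np.radians(yaw);y=np.array([np.cos(a),np.sin(a),0]);z=np.array([0,0,-1.]);G=np.c_[np.cross(y,z),y,z]
    for _ in range(n):
        d=pos-p;L=np.linalg.norm(d)*100
        d=d*min(1,lin/max(L,1e-9))
        r=R.from_matrix(O.T@G).as_rotvec();t=np.linalg.norm(r);r=r*min(1,ang/max(t,1e-9))
        print(json.dumps({"claw":claw,"linear":list(np.round(O.T@d*100,2)),"twist":list(np.round(r,3))}),end=',\n')
        p=p+d;O=O@R.from_rotvec(r).as_matrix()
    print('clock',s['clock'],'pos',np.round(s['ee_pos'],4),'jaw yaw',np.degrees(np.arctan2(s['orientation'][1][1],s['orientation'][0][1])),'left cm',L)
if __name__=='__main__':
    a=list(map(float,sys.argv[1:])); plan(np.array(a[:3]),a[3],*a[4:7])
E
python3 plan.py .54 -.18 .24 -63
```

```text
{"claw": 8.5, "linear": [-2.77, -2.12, -0.23], "twist": [-0.0, 0.0, 0.12]},
{"claw": 8.5, "linear": [-3.01, -1.78, -0.23], "twist": [-0.0, 0.0, 0.12]},
{"claw": 8.5, "linear": [-3.2, -1.41, -0.23], "twist": [-0.0, 0.0, 0.12]},
{"claw": 8.5, "linear": [-3.34, -1.01, -0.23], "twist": [-0.0, 0.0, 0.12]},
{"claw": 8.5, "linear": [-3.44, -0.6, -0.23], "twist": [-0.0, 0.0, 0.12]},
{"claw": 8.5, "linear": [-3.49, -0.19, -0.23], "twist": [-0.0, 0.0, 0.12]},
{"claw": 8.5, "linear": [-3.49, 0.23, -0.23], "twist": [-0.0, 0.0, 0.12]},
{"claw": 8.5, "linear": [-3.43, 0.65, -0.23], "twist": [-0.0, 0.0, 0.12]},
clock 0.2 pos [0.2123 0.4524 0.1938] jaw yaw 64.85948448682225 left cm 46.87583843032545
```

{"op": "apply_moves", "data": {"moves": [{"claw": 8.5,"linear": [-2.8,-2.1,-0.2],"twist": [0,0,0.12]},{"claw": 8.5,"linear": [-3.0,-1.8,-0.2],"twist": [0,0,0.12]},{"claw": 8.5,"linear": [-3.2,-1.4,-0.2],"twist": [0,0,0.12]},{"claw": 8.5,"linear": [-3.3,-1.0,-0.2],"twist": [0,0,0.12]},{"claw": 8.5,"linear": [-3.4,-0.6,-0.2],"twist": [0,0,0.12]},{"claw": 8.5,"linear": [-3.5,-0.2,-0.2],"twist": [0,0,0.12]},{"claw": 8.5,"linear": [-3.5,0.2,-0.2],"twist": [0,0,0.12]},{"claw": 8.5,"linear": [-3.4,0.6,-0.2],"twist": [0,0,0.12]}]}}

```text
clock: 0.87
ee_pos: [0.3378, 0.1975, 0.2081]
orientation: [[-0.144, 0.99, -0.002], [0.99, 0.144, -0.002], [-0.002, -0.003, -1.0]]
force: [0.4, 0.7, -0.7]
finger_gap: 0.0848
```

```bash
python3 plan.py .54 -.18 .24 -63
```

```text
{"claw": 8.5, "linear": [-3.28, 1.19, -0.26], "twist": [-0.0, 0.0, 0.12]},
{"claw": 8.5, "linear": [-3.12, 1.57, -0.26], "twist": [-0.0, 0.0, 0.12]},
{"claw": 8.5, "linear": [-2.91, 1.93, -0.26], "twist": [-0.0, 0.0, 0.12]},
{"claw": 8.5, "linear": [-2.65, 2.27, -0.26], "twist": [-0.0, 0.0, 0.12]},
{"claw": 8.5, "linear": [-2.36, 2.57, -0.26], "twist": [-0.0, 0.0, 0.12]},
{"claw": 8.5, "linear": [-2.04, 2.83, -0.26], "twist": [-0.0, 0.0, 0.12]},
{"claw": 8.5, "linear": [-1.68, 3.06, -0.26], "twist": [-0.0, 0.0, 0.12]},
{"claw": 8.5, "linear": [-1.31, 3.24, -0.26], "twist": [-0.0, 0.0, 0.12]},
clock 0.8667 pos [0.3378 0.1975 0.2081] jaw yaw 8.290668868642332 left cm 18.442931429983652
```

{"op": "apply_moves", "data": {"moves": [{"claw": 8.5,"linear": [-3.3,1.2,-0.3],"twist": [0,0,0.12]},{"claw": 8.5,"linear": [-3.1,1.6,-0.3],"twist": [0,0,0.12]},{"claw": 8.5,"linear": [-2.9,1.9,-0.3],"twist": [0,0,0.12]},{"claw": 8.5,"linear": [-2.7,2.3,-0.3],"twist": [0,0,0.12]},{"claw": 8.5,"linear": [-2.4,2.6,-0.3],"twist": [0,0,0.12]},{"claw": 8.5,"linear": [-2.0,2.8,-0.3],"twist": [0,0,0.12]},{"claw": 8.5,"linear": [-1.7,3.1,-0.3],"twist": [0,0,0.12]},{"claw": 8.5,"linear": [-1.3,3.2,-0.3],"twist": [0,0,0.12]}]}}

```text
clock: 1.53
ee_pos: [0.4681, -0.0662, 0.2338]
orientation: [[0.755, 0.656, -0.001], [0.656, -0.755, -0.002], [-0.002, 0.001, -1.0]]
force: [0.9, 0.0, -0.2]
finger_gap: 0.0852
```

```bash
python3 plan.py .54 -.18 .24 -63
```

```text
{"claw": 8.5, "linear": [-0.53, 3.46, -0.16], "twist": [0.0, 0.001, 0.12]},
{"claw": 8.5, "linear": [-0.11, 3.49, -0.16], "twist": [0.0, 0.001, 0.12]},
{"claw": 8.5, "linear": [0.31, 3.48, -0.16], "twist": [0.0, 0.0, 0.004]},
{"claw": 8.5, "linear": [0.27, 2.96, -0.14], "twist": [-0.0, -0.0, 0.0]},
{"claw": 8.5, "linear": [0.0, 0.0, 0.0], "twist": [0.0, -0.0, 0.0]},
{"claw": 8.5, "linear": [0.0, 0.0, 0.0], "twist": [0.0, 0.0, 0.0]},
{"claw": 8.5, "linear": [0.0, 0.0, 0.0], "twist": [0.0, 0.0, 0.0]},
{"claw": 8.5, "linear": [0.0, 0.0, 0.0], "twist": [0.0, 0.0, 0.0]},
clock 1.5333 pos [ 0.4681 -0.0662  0.2338] jaw yaw -49.04082911901195 left cm 0.0
```

{"op": "apply_moves", "data": {"moves": [{"claw": 8.5,"linear": [-0.5,3.5,-0.2],"twist": [0,0,0.12]},{"claw": 8.5,"linear": [-0.1,3.5,-0.2],"twist": [0,0,0.12]},{"claw": 8.5,"linear": [0.3,3.5,-0.1],"twist": [0,0,0]},{"claw": 8.5,"linear": [0.3,3.0,-0.1],"twist": [0,0,0]},{"claw": 8.5,"linear": [0,0,0],"twist": [0,0,0]},{"claw": 8.5,"linear": [0,0,0],"twist": [0,0,0]}]}}

```text
clock: 2.03
ee_pos: [0.5434, -0.1947, 0.2381]
orientation: [[0.901, 0.434, -0.002], [0.434, -0.901, -0.002], [-0.003, 0.001, -1.0]]
force: [-0.2, 0.9, -0.5]
finger_gap: 0.0853
```

```bash
cat > look.py <<'E'
import sys
from h import *
c=calibration('wrist');p,d=grab_frame('wrist');cv2.imwrite('pics/%s.png'%sys.argv[1],p[:,:,::-1])
h=cv2.cvtColor(p,cv2.COLOR_RGB2HSV)
m=((h[...,0]<8)|(h[...,0]>172))&(h[...,1]>130)&(h[...,2]>40)
v,u=np.nonzero(m);w=world(c,d,np.c_[u,v]);t=w[(w[:,2]>.087)&(w[:,2]<.105)]
print(len(w),len(t),np.percentile(w[:,2],[5,50,95]) if len(w) else '')
if len(t):print(t.mean(0),cv2.minAreaRect((t[:,:2]*1000).astype(np.float32)))
print(nets.boxes_of('wrist','red_knob')[:2]);s=bot.read_state();print(s['ee_pos'],s['force'],s['ft_torque'],s['finger_gap'],s['clock'],np.degrees(np.arctan2(s['orientation'][1][1],s['orientation'][0][1])))
E
python3 look.py w1
```

```text
834 755 [0.04283748 0.09622166 0.09767014]
[ 0.55953247 -0.18003371  0.0962089 ] ((558.6552734375, -180.29855346679688), (54.85382080078125, 14.849778175354004), 25.728748321533203)
[{'location': [0.5633, -0.1792, 0.097], 'score': 0.71}]
[ 0.54294829 -0.19355372  0.23823236] [0.3440466  0.28035494 1.17833789] [-0.03030845  0.02986263 -0.02831579] 0.08489990906525291 2.1333 -64.2227645278019
```

View pics/w1.png

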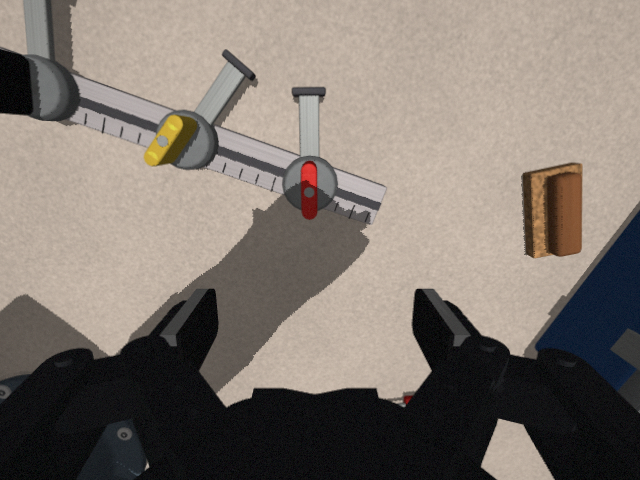

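The wrist view shows the red knob at (309,190), upright in the image, so the jaws are square to it. It measures (0.559, -0.180) with the bar at 25.7°, which agrees with the top camera.

```bash
python3 plan.py .559 -.180 .130 -64.3 8.5 2.5; 
```

```text
{"claw": 8.5, "linear": [0.47, -0.12, 2.45], "twist": [0.001, 0.003, 0.001]},
{"claw": 8.5, "linear": [0.46, -0.12, 2.45], "twist": [-0.0, -0.0, -0.0]},
{"claw": 8.5, "linear": [0.46, -0.12, 2.45], "twist": [-0.0, -0.0, -0.0]},
{"claw": 8.5, "linear": [0.46, -0.12, 2.45], "twist": [-0.0, -0.0, -0.0]},
{"claw": 8.5, "linear": [0.19, -0.05, 1.01], "twist": [-0.0, -0.0, -0.0]},
{"claw": 8.5, "linear": [0.0, 0.0, 0.0], "twist": [0.0, -0.0, -0.0]},
{"claw": 8.5, "linear": [0.0, 0.0, 0.0], "twist": [-0.0, -0.0, -0.0]},
{"claw": 8.5, "linear": [0.0, 0.0, 0.0], "twist": [0.0, -0.0, -0.0]},
clock 2.1333 pos [ 0.5429 -0.1936  0.2382] jaw yaw -64.2227645278019 left cm 0.0
```

{"op": "apply_moves", "data": {"moves": [{"claw": 8.5,"linear": [0.5,-0.1,2.5],"twist": [0,0.003,0]},{"claw": 8.5,"linear": [0.5,-0.1,2.5],"twist": [0,0,0]},{"claw": 8.5,"linear": [0.5,-0.1,2.5],"twist": [0,0,0]},{"claw": 8.5,"linear": [0.5,-0.1,2.5],"twist": [0,0,0]},{"claw": 8.5,"linear": [0.2,0,1.0],"twist": [0,0,0]},{"claw": 8.5,"linear": [0,0,0],"twist": [0,0,0]},{"claw": 8.5,"linear": [0,0,0],"twist": [0,0,0]}]}}

```text
clock: 2.72
ee_pos: [0.5597, -0.1726, 0.1276]
orientation: [[0.897, 0.442, 0.005], [0.442, -0.897, -0.001], [0.004, 0.003, -1.0]]
force: [0.3, -0.6, -0.2]
finger_gap: 0.085
```

```bash
python3 look.py w2; python3 plan.py .559 -.180 .063 -64.3 8.5 1.5
```

```text
1754 1544 [0.0648835 0.0961706 0.0973595]
[ 0.56028733 -0.17906433  0.09610817] ((558.6612548828125, -180.18661499023438), (54.82595443725586, 15.458904266357422), 26.16440200805664)
[{'location': [0.5676, -0.1782, 0.0965], 'score': 0.61}]
[ 0.56032962 -0.17323412  0.1284073 ] [-0.31945789 -0.34613732 -0.03423542] [-0.02581259  0.01938381 -0.03675217] 0.08517503631971074 2.8167 -63.78412302283357
{"claw": 8.5, "linear": [-0.1, 0.12, 1.49], "twist": [0.004, -0.005, 0.009]},
{"claw": 8.5, "linear": [-0.09, 0.13, 1.49], "twist": [-0.0, 0.0, -0.0]},
{"claw": 8.5, "linear": [-0.09, 0.13, 1.49], "twist": [-0.0, 0.0, -0.0]},
{"claw": 8.5, "linear": [-0.09, 0.13, 1.49], "twist": [0.0, -0.0, -0.0]},
{"claw": 8.5, "linear": [-0.04, 0.05, 0.57], "twist": [0.0, 0.0, -0.0]},
{"claw": 8.5, "linear": [0.0, 0.0, 0.0], "twist": [0.0, 0.0, -0.0]},
{"claw": 8.5, "linear": [0.0, 0.0, 0.0], "twist": [0.0, 0.0, -0.0]},
{"claw": 8.5, "linear": [0.0, 0.0, 0.0], "twist": [0.0, 0.0, -0.0]},
clock 2.8167 pos [ 0.5603 -0.1732  0.1284] jaw yaw -63.78412302283357 left cm 0.0
```

View pics/w2.png

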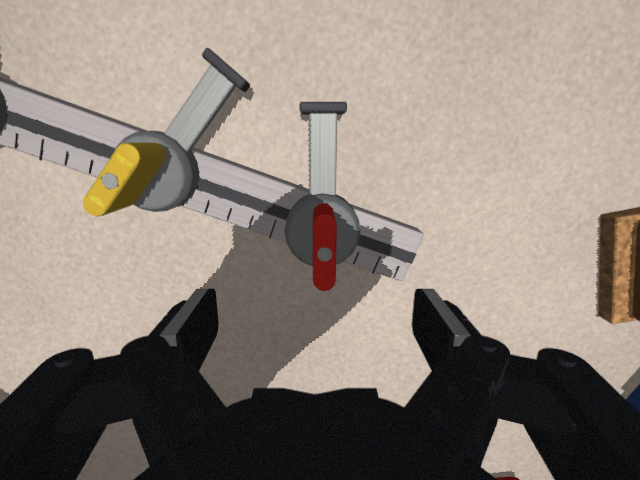

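Red is at (324,247), centred between the jaws. The position agrees at (0.5587, -0.1802), so I'm descending.

{"op": "apply_moves", "data": {"moves": [{"claw": 8.5,"linear": [-0.2,0.4,1.0],"twist": [0.004,-0.005,0.009]},{"claw": 8.5,"linear": [-0.1,0.2,1.5],"twist": [0,0,0]},{"claw": 8.5,"linear": [-0.1,0,1.5],"twist": [0,0,0]},{"claw": 8.5,"linear": [0,0,1.5],"twist": [0,0,0]},{"claw": 8.5,"linear": [0,0,0.9],"twist": [0,0,0]},{"claw": 8.5,"linear": [0,0,0],"twist": [0,0,0]},{"claw": 8.5,"linear": [0,0,0],"twist": [0,0,0]}]}}

```text
clock: 3.4
ee_pos: [0.5626, -0.1836, 0.0661]
orientation: [[0.903, 0.43, 0.008], [0.431, -0.903, -0.003], [0.006, 0.006, -1.0]]
force: [0.3, -0.6, 0.2]
finger_gap: 0.0851
```

```bash
python3 plan.py .5587 -.180 .063 -64 8.5 1.5|sed -n '1p;$p'
```

```text
{"claw": 8.5, "linear": [-0.2, -0.49, 0.3], "twist": [0.006, -0.006, -0.009]},
clock 3.4 pos [ 0.5626 -0.1836  0.0661] jaw yaw -64.50036854136927 left cm 0.0
```

{"op": "apply_moves", "data": {"moves": [{"claw": 8.5,"linear": [-0.2,-0.4,0.2],"twist": [0.006,-0.006,-0.009]},{"claw": 8.5,"linear": [0,0,0],"twist": [0,0,0]},{"claw": 8.5,"linear": [0,0,0],"twist": [0,0,0]}]}}

```text
clock: 3.65
ee_pos: [0.5598, -0.1811, 0.0658]
orientation: [[0.898, 0.439, 0.001], [0.439, -0.898, -0.001], [0.001, 0.001, -1.0]]
force: [0.7, 0.3, 0.7]
finger_gap: 0.0849
```

```bash
python3 plan.py .5587 -.180 .063 -64 8.5 1.5|sed -n '1p;$p'
```

```text
{"claw": 8.5, "linear": [-0.05, -0.15, 0.28], "twist": [0.001, -0.001, 0.001]},
clock 3.65 pos [ 0.5598 -0.1811  0.0658] jaw yaw -63.953099404029444 left cm 0.0
```

{"op": "apply_moves", "data": {"moves": [{"claw": 3.0,"linear": [0,-0.1,0.2],"twist": [0,0,0]},{"claw": 2.0,"linear": [0,0,0],"twist": [0,0,0]},{"claw": 1.0,"linear": [0,0,0],"twist": [0,0,0]},{"claw": 1.0,"linear": [0,0,0],"twist": [0,0,0]},{"claw": 1.0,"linear": [0,0,0],"twist": [0,0,0]},{"claw": 1.0,"linear": [0,0,0],"twist": [0,0,0]},{"claw": 1.0,"linear": [0,0,0],"twist": [0,0,0]},{"claw": 1.0,"linear": [0,0,0],"twist": [0,0,0]}], "newtons": 60}}

```text
clock: 4.32
ee_pos: [0.5603, -0.1803, 0.0653]
orientation: [[0.898, 0.439, 0.003], [0.439, -0.898, -0.002], [0.002, 0.003, -1.0]]
force: [0.4, 0.7, 0.7]
finger_gap: 0.0101
```

```bash
python3 -c "
from h import *
s=bot.read_state();print(s)"
```

```text
{'clock': 4.3167, 'qpos': array([-3.10907273e-01,  4.42681228e-01, -4.31231988e-02,  1.08111851e+00,
       -6.40512604e-04,  2.37580273e+00]), 'qd': array([-0.00033909,  0.000761  , -0.00063825,  0.00050796, -0.00112566,
        0.00015572]), 'effort': array([ 1.63063902e-02, -8.67850113e+01,  4.64975452e+01, -5.46524290e-02,
       -2.31754821e-03,  1.51478262e-04]), 'ee_pos': array([ 0.56033608, -0.18028912,  0.06527445]), 'orientation': array([[ 0.89830904,  0.43935029,  0.00349173],
       [ 0.43935789, -0.89831032, -0.00179476],
       [ 0.00234813,  0.00314637, -0.99999229]]), 'force': array([0.42627538, 0.71586754, 0.74943313]), 'ft_torque': array([-0.01203397,  0.03693573, -0.00909106]), 'finger_gap': 0.01008735880904126}
```

The gap is 10 mm where 16 was expected. I'll look before turning.

```bash
python3 look.py w3; python3 -c "
from h import *
p,d=grab_frame('side');cv2.imwrite('pics/s3.png',p[:,:,::-1])"
```

```text
2746 2363 [0.07124825 0.09618251 0.09736491]
[ 0.56298655 -0.17812148  0.09610771] ((558.5448608398438, -180.27606201171875), (55.523433685302734, 15.715412139892578), 26.401805877685547)
[{'location': [0.5691, -0.176, 0.094], 'score': 0.8}]
[ 0.56034592 -0.18026116  0.06526214] [-0.16371557 -0.34252371  0.15762873] [-0.05825594  0.00846852  0.01118071] 0.00990301563625461 4.4167 -63.93611115440131
```

View pics/w3.png

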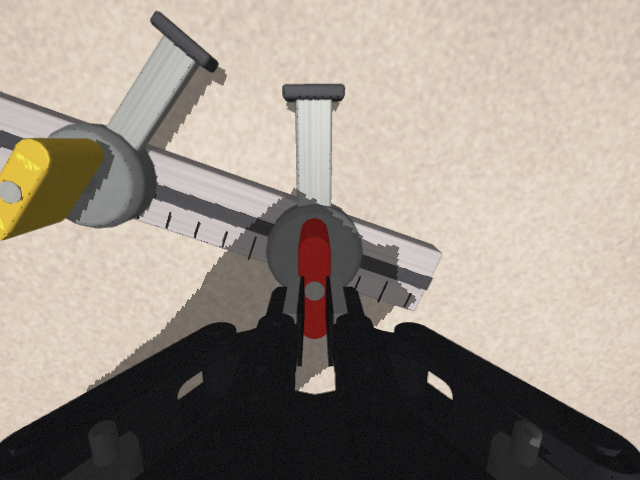

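View pics/s3.png

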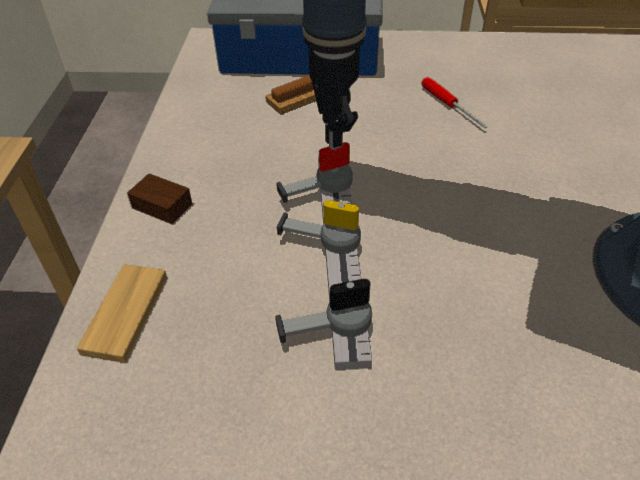

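The bar at (314,290) lies between the pads, and the reading simply equals the 1.0 cm command. I'll command the fingers fully shut and see where they stop.

{"op": "apply_moves", "data": {"moves": [{"claw": 0,"linear": [0,0,0],"twist": [0,0,0]},{"claw": 0,"linear": [0,0,0],"twist": [0,0,0]},{"claw": 0,"linear": [0,0,0],"twist": [0,0,0]}], "newtons": 80}}

```text
clock: 4.72
ee_pos: [0.5603, -0.1803, 0.0652]
orientation: [[0.898, 0.439, 0.003], [0.439, -0.898, -0.002], [0.002, 0.003, -1.0]]
force: [-0.7, -0.1, 0.6]
finger_gap: 0.0001
```

```bash
python3 look.py w4; python3 -c "
import cv2
a=cv2.imread('pics/w4.png')[180:440,180:460]
b=cv2.resize(a,None,fx=2,fy=2);cv2.imwrite('pics/w4c.png',b)
from h import *
p,d=grab_frame('side');cv2.imwrite('pics/s4.png',cv2.resize(p[90:210,250:410,::-1],None,fx=4,fy=4))"
```

```text
1703 1349 [0.06702276 0.09594616 0.09722039]
[ 0.57439204 -0.17226136  0.09571885] ((572.2018432617188, -173.40118408203125), (25.022619247436523, 15.825321197509766), 26.422016143798828)
[{'location': [0.576, -0.1716, 0.0952], 'score': 0.65}]
[ 0.56031671 -0.18028707  0.06521548] [1.42289993 0.36322921 0.12766129] [-0.00476709 -0.00456589 -0.00172506] -0.00021509001712367433 4.8167 -63.94004046313102
```

View pics/w4c.png

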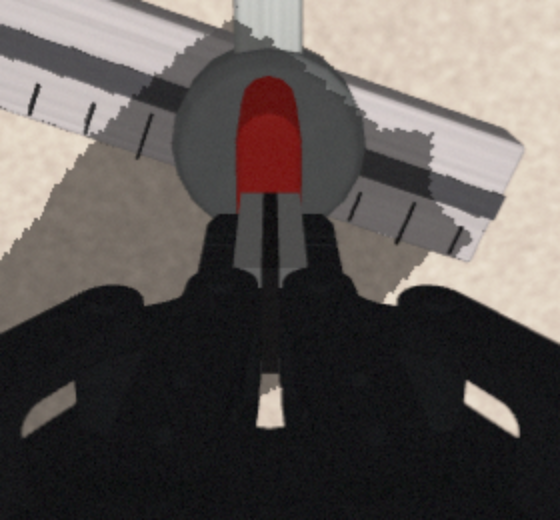

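View pics/s4.png

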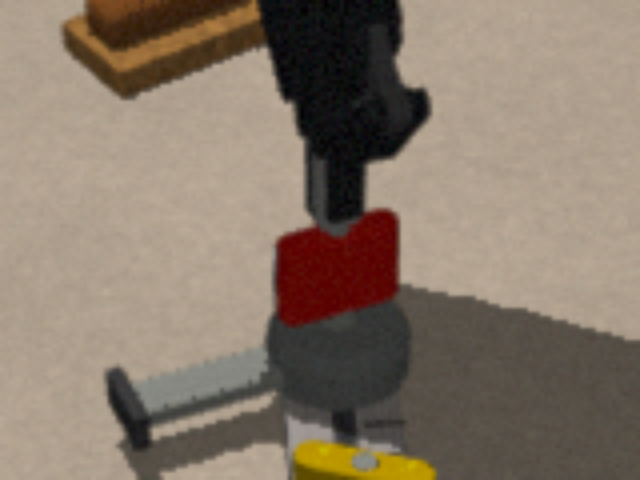

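Both views show the shut fingers above the bar, although the TCP reads z = 0.065, below the bar's top. I'll measure the fingertips with the depth cameras.

```bash
python3 - <<'E'
from h import *
c=calibration('wrist');p,d=grab_frame('wrist')
T=np.array(c['cam_to_world']);print(np.round(T,3))
for r in range(262,330,6):
    print(r,[ (np.round(world(c,d,[[u,r]]),3).tolist(),round(float(d[r,u]),3)) for u in (302,328)])
c=calibration('side');p,d=grab_frame('side')
for uv in [(335,145),(336,141),(335,135),(334,128),(330,160),(340,105)]:
    print(uv,p[uv[1],uv[0]],np.round(world(c,d,[uv]),3))
E
```

```text
[[ 0.439  0.864  0.246  0.622]
 [-0.898  0.421  0.124 -0.149]
 [ 0.004 -0.276  0.961  0.246]
 [ 0.     0.     0.     1.   ]]
262 [([[0.569, -0.169, 0.096]], 0.159), ([[0.574, -0.18, 0.095]], 0.16)]
268 [([[0.566, -0.17, 0.096]], 0.16), ([[0.571, -0.181, 0.095]], 0.161)]
274 [([[0.564, -0.171, 0.097]], 0.16), ([[0.569, -0.182, 0.097]], 0.16)]
280 [([[0.567, -0.17, 0.112]], 0.145), ([[0.572, -0.181, 0.111]], 0.146)]
286 [([[0.566, -0.171, 0.116]], 0.141), ([[0.572, -0.18, 0.117]], 0.14)]
292 [([[0.567, -0.171, 0.123]], 0.134), ([[0.572, -0.18, 0.123]], 0.134)]
298 [([[0.567, -0.171, 0.128]], 0.129), ([[0.572, -0.18, 0.129]], 0.129)]
304 [([[0.567, -0.171, 0.133]], 0.124), ([[0.571, -0.18, 0.133]], 0.125)]
310 [([[0.567, -0.171, 0.138]], 0.12), ([[0.571, -0.18, 0.138]], 0.12)]
316 [([[0.569, -0.171, 0.145]], 0.113), ([[0.573, -0.179, 0.145]], 0.113)]
322 [([[0.568, -0.171, 0.148]], 0.11), ([[0.572, -0.179, 0.147]], 0.111)]
328 [([[0.568, -0.171, 0.151]], 0.107), ([[0.572, -0.179, 0.151]], 0.107)]
(335, 145) [44 44 45] [[ 0.557 -0.168  0.109]]
(336, 141) [15 12 20] [[ 0.556 -0.173  0.114]]
(335, 135) [23 20 20] [[ 0.557 -0.168  0.129]]
(334, 128) [18 22 17] [[ 0.558 -0.153  0.153]]
(330, 160) [90  0  0] [[ 0.566 -0.169  0.076]]
(340, 105) [4 0 2] [[ 0.549 -0.143  0.202]]
```

Two cameras put the fingertips at z ≈ 0.107 while the reported TCP is 0.065, so the reported z runs about 42 mm low. The xy agrees. I trust the cameras here, because the bar top measures 0.096, as specified. I'll open, go down in stages, and check the force and the pictures.

{"op": "apply_moves", "data": {"moves": [{"claw": 5,"linear": [0,0,-0.3],"twist": [0,0,0]},{"claw": 5,"linear": [0,0,0],"twist": [0,0,0]},{"claw": 5,"linear": [0,0,0],"twist": [0,0,0]},{"claw": 5,"linear": [0,0,0],"twist": [0,0,0]},{"claw": 5,"linear": [0,0,1.0],"twist": [0,0,0]},{"claw": 5,"linear": [0,0,1.0],"twist": [0,0,0]},{"claw": 5,"linear": [0,0,0],"twist": [0,0,0]}]}}

```text
clock: 5.55
ee_pos: [0.5607, -0.1804, 0.047]
orientation: [[0.898, 0.439, 0.004], [0.439, -0.898, -0.002], [0.003, 0.004, -1.0]]
force: [0.2, 0.3, -0.2]
finger_gap: 0.0496
```

```bash
python3 plan.py .5587 -.180 .023 -64 5 1.0
```

```text
{"claw": 5.0, "linear": [-0.07, -0.06, 1.0], "twist": [0.004, -0.003, 0.001]},
{"claw": 5.0, "linear": [-0.07, -0.05, 1.0], "twist": [0.0, -0.0, 0.0]},
{"claw": 5.0, "linear": [-0.03, -0.02, 0.4], "twist": [-0.0, 0.0, 0.0]},
{"claw": 5.0, "linear": [0.0, 0.0, 0.0], "twist": [0.0, 0.0, 0.0]},
{"claw": 5.0, "linear": [0.0, 0.0, 0.0], "twist": [-0.0, 0.0, 0.0]},
{"claw": 5.0, "linear": [0.0, 0.0, 0.0], "twist": [0.0, 0.0, 0.0]},
{"claw": 5.0, "linear": [0.0, 0.0, 0.0], "twist": [-0.0, 0.0, 0.0]},
{"claw": 5.0, "linear": [0.0, 0.0, 0.0], "twist": [0.0, 0.0, 0.0]},
clock 5.55 pos [ 0.5607 -0.1804  0.047 ] jaw yaw -63.93743085169912 left cm 0.0
```

{"op": "apply_moves", "data": {"moves": [{"claw": 5,"linear": [-0.1,-0.1,1.0],"twist": [0.004,-0.003,0]},{"claw": 5,"linear": [-0.1,0,1.0],"twist": [0,0,0]},{"claw": 5,"linear": [0,0,0.4],"twist": [0,0,0]},{"claw": 5,"linear": [0,0,0],"twist": [0,0,0]},{"claw": 3,"linear": [0,0,0],"twist": [0,0,0]},{"claw": 1,"linear": [0,0,0],"twist": [0,0,0]},{"claw": 0,"linear": [0,0,0],"twist": [0,0,0]},{"claw": 0,"linear": [0,0,0],"twist": [0,0,0]}], "newtons": 60}}

```text
clock: 6.22
ee_pos: [0.5573, -0.1811, 0.0185]
orientation: [[0.899, 0.439, -0.003], [0.439, -0.899, -0.001], [-0.003, -0.001, -1.0]]
force: [-0.9, 0.6, -9.8]
finger_gap: 0.0155
```

{"op": "apply_moves", "data": {"moves": [{"claw": 0,"linear": [0,0,0],"twist": [0,0,0]},{"claw": 0,"linear": [0,0,0],"twist": [0,0,0]}], "newtons": 80}}

```text
clock: 6.38
ee_pos: [0.5573, -0.181, 0.0186]
orientation: [[0.898, 0.439, -0.003], [0.439, -0.898, -0.0], [-0.003, -0.001, -1.0]]
force: [0.4, -1.3, -6.3]
finger_gap: 0.0153
```

```bash
python3 look.py w5; python3 - <<'E'
from h import *
p,d=grab_frame('side');a=cv2.resize(p[90:210,250:410,::-1],None,fx=3,fy=3);b=cv2.resize(cv2.imread('pics/w5.png')[180:420,180:460],(420,360));cv2.imwrite('pics/c5.png',np.hstack([a[:,:380],b]))
E
```

```text
5965 5123 [0.07131333 0.0960765  0.09719712]
[ 0.56350694 -0.17766155  0.09586013] ((560.9166259765625, -179.14439392089844), (51.04903793334961, 16.801725387573242), 26.384220123291016)
[{'location': [0.5699, -0.1786, 0.0975], 'score': 0.73}]
[ 0.55729058 -0.18105761  0.01853604] [ 0.3123142  -1.14366229 -5.07163161] [-0.05889609 -0.11457467  0.11983137] 0.014613506785053942 6.4833 -63.95989890917693
```

View pics/c5.png

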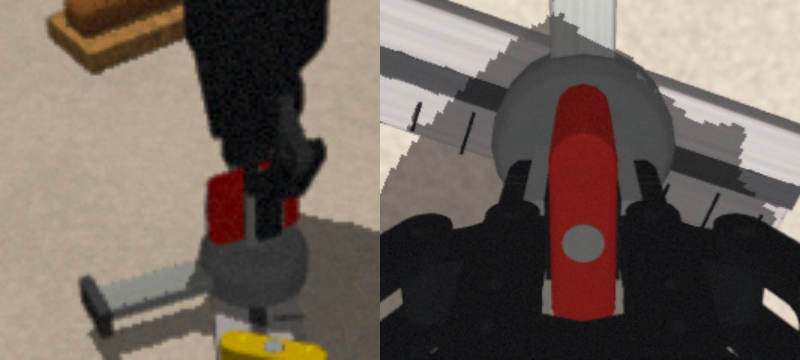

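The pads now straddle the bar at its middle and the gap is 15.5 mm, so it is gripped. I'll start the break-loose twist.

{"op": "apply_moves", "data": {"moves": [{"claw": 0,"linear": [0,0,0],"twist": [0,0,-0.12]},{"claw": 0,"linear": [0,0,0],"twist": [0,0,-0.12]},{"claw": 0,"linear": [0,0,0],"twist": [0,0,-0.12]},{"claw": 0,"linear": [0,0,0],"twist": [0,0,-0.1]},{"claw": 0,"linear": [0,0,0],"twist": [0,0,0]}], "newtons": 80}}

```text
clock: 6.95
ee_pos: [0.5577, -0.1818, 0.0185]
orientation: [[0.595, 0.804, -0.003], [0.804, -0.595, -0.002], [-0.003, -0.001, -1.0]]
force: [1.2, -0.4, -4.6]
finger_gap: 0.0151
```

```bash
python3 look.py w6;python3 plan.py .5587 -.180 .0195 -30 0 1.0|tail -1
```

```text
5955 5117 [0.07132131 0.09609325 0.09717261]
[ 0.56169281 -0.17553615  0.09587261] ((559.7181396484375, -178.26295471191406), (51.65553665161133, 16.853168487548828), 52.59580612182617)
[{'location': [0.5635, -0.1725, 0.0971], 'score': 0.88}]
[ 0.55773195 -0.18178047  0.01853668] [ 1.99110985 -0.59488346 -5.97483191] [-0.10650127 -0.02983386 -0.02905293] 0.01533001843488196 7.05 -37.026069567853966
clock 7.05 pos [ 0.5577 -0.1818  0.0185] jaw yaw -37.026069567853966 left cm 0.0
```

The knob is loose: the bar now stands at 52.6°, 0.46 rad from its start, and the forces are small. I'll carry on to the end.

{"op": "apply_moves", "data": {"moves": [{"claw": 0,"linear": [0,0,0],"twist": [0,0,-0.12]},{"claw": 0,"linear": [0,0,0],"twist": [0,0,-0.12]},{"claw": 0,"linear": [0,0,0],"twist": [0,0,-0.12]},{"claw": 0,"linear": [0,0,0],"twist": [0,0,-0.12]},{"claw": 0,"linear": [0,0,0],"twist": [0,0,-0.12]},{"claw": 0,"linear": [0,0,0],"twist": [0,0,-0.12]},{"claw": 0,"linear": [0,0,0],"twist": [0,0,-0.06]},{"claw": 0,"linear": [0,0,0],"twist": [0,0,0]}]}}

```text
clock: 7.72
ee_pos: [0.559, -0.1823, 0.0185]
orientation: [[-0.137, 0.991, -0.001], [0.991, 0.137, -0.003], [-0.003, -0.001, -1.0]]
force: [0.6, -2.2, -4.8]
finger_gap: 0.0151
```

```bash
python3 look.py w7
```

```text
5962 5116 [0.07139857 0.0961119  0.09723341]
[ 0.55736519 -0.17449072  0.09589854] ((557.7969970703125, -177.38682556152344), (16.839807510375977, 50.481170654296875), 7.077622413635254)
[{'location': [0.5601, -0.1733, 0.0929], 'score': 0.57}]
[ 0.55898614 -0.18227281  0.01850759] [ 0.83453154 -0.37926849 -5.96373442] [-0.36764996 -0.14281537 -0.02458758] 0.015015700494618915 7.8167 7.631700044872369
```

The bar is at 97°, about 1.24 rad of turn. I'll release it and retreat straight up.

{"op": "apply_moves", "data": {"moves": [{"claw": 2.5,"linear": [0,0,0],"twist": [0,0,0]},{"claw": 4,"linear": [0,0,0],"twist": [0,0,0]},{"claw": 5,"linear": [0,0,0],"twist": [0,0,0]},{"claw": 5,"linear": [0,0,0],"twist": [0,0,0]},{"claw": 5,"linear": [0,0,-1.5],"twist": [0,0,0]},{"claw": 5,"linear": [0,0,-2.5],"twist": [0,0,0]},{"claw": 5,"linear": [0,0,-3],"twist": [0,0,0]},{"claw": 5,"linear": [0,0,-3],"twist": [0,0,0]}]}}

```text
clock: 8.48
ee_pos: [0.5555, -0.1804, 0.1171]
orientation: [[-0.119, 0.993, -0.009], [0.993, 0.119, 0.001], [0.002, -0.009, -1.0]]
force: [1.4, -0.3, 0.0]
finger_gap: 0.05
```

{"op": "apply_moves", "data": {"moves": [{"claw": 5,"linear": [0,0,-3],"twist": [0,0,0]},{"claw": 5,"linear": [0,0,-3],"twist": [0,0,0]},{"claw": 5,"linear": [0,0,-2],"twist": [0,0,0]},{"claw": 5,"linear": [0,0,0],"twist": [0,0,0]},{"claw": 5,"linear": [0,0,0],"twist": [0,0,0]},{"claw": 5,"linear": [0,0,0],"twist": [0,0,0]}]}}

```text
clock: 8.98
ee_pos: [0.5581, -0.1809, 0.2088]
orientation: [[-0.115, 0.993, 0.001], [0.993, 0.115, -0.002], [-0.002, 0.001, -1.0]]
force: [-0.3, -0.7, -0.7]
finger_gap: 0.0499
```

```bash
python3 look.py w8
```

```text
1237 886 [0.01861658 0.09602265 0.09770662]
[ 0.55802245 -0.17874798  0.09619611] ((558.1710205078125, -180.06431579589844), (15.596169471740723, 54.848960876464844), 7.056901454925537)
[{'location': [0.5555, -0.1759, 0.0946], 'score': 0.81}]
[ 0.55759195 -0.18069052  0.20791644] [-0.22911417 -1.12433608 -0.84609239] [-0.00543481  0.048328   -0.03460284] 0.05016140824782201 9.0833 6.595918737193825
```

View pics/w8.png

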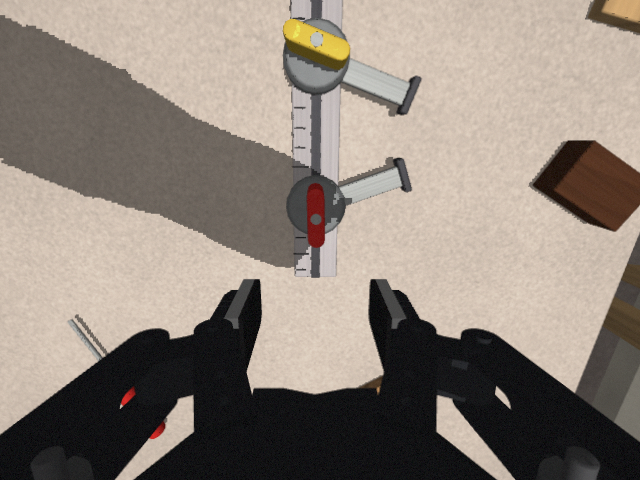

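The red bar at (316,215) is free of the gripper. It stands at 97.1° against 26° at the start, so about 1.24 rad. The yellow bar at (316,40) still lines up with its stop finger.

```bash
python3 -c "
from station import bot
print(bot.close_job())"
```

```text
the job is handed in; nothing more can be done
None
```

I broke the red knob loose, turned it open, let go and handed the job in at about 9.1 s; the hand-in reports no verdict.

- **Red knob:** in the last wrist picture the bar stands at about 97°, against 26° at the start. That is a turn of about 1.24 rad, above the 1.08 needed and just short of the end stop at 1.3. The angle was the same before and after I let go.
- **Gripper:** it is clear of everything, with its tips well above the knobs. The force on the tool read about 1 N, which is sensor noise.
- **Yellow and black knobs:** I never went near them. Yellow still lined up with its stop finger in the last picture. Black was not in that picture, so I did not check it again.
- **What disagreed:** the reported TCP height runs about 42 mm lower than the fingertip height that the side and wrist cameras show. Because of this, my first grasp closed on nothing above the bar. I corrected the height from the cameras, and the second grasp held with a gap of 15.5 mm on the 16 mm bar.

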